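Lock the air regulator in its working notch

ROBOT

A 6-joint arm with a two-finger parallel gripper is mounted at the origin on the work surface. World frame = base frame: x ahead of the robot, y to its left, z up, the work surface at z = 0. Lengths are in m, angles in rad, forces in N, time in s.
With the tool pointing down it reaches from about 0.375 to 0.9 m from the base axis. Payload 3.1 kg.
Tool frame: the origin (TCP) lies between the finger pads; the fingertips stand 8 mm ahead of it and the grasp point (between the pads) lies 11 mm behind it; z points along the fingers, y is the line along which they close (so a half turn about z gives the same grasp; the last joint's range is limited). The gripper opens to 87 mm and grips with 3 to 60 N. Pads are 19 mm wide; open, the fingers measure 117 mm over their backs; the gripper's body (75 mm by 190 mm) begins 51 mm behind the grasp point.
Start: joints at [1.089, 0.527, 1.433, -0, 1.181, -0.178], TCP at [0.187, 0.596, 0.231] pointing down, gripper open.
Joint ranges: [-3.08, 3.08], [-0.75, 2.2], [0.22, 2.44], [-1.43, 4.57], [0, 2.65], [-2.85, 2.85]. Speed limits (rad/s): [2.79, 2.79, 3.14, 3.14, 3.14, 3.14].

INTERFACE

Orientations are given as a unit quaternion [x, y, z, w].
In Python, from rig import robot, vision, job gives the robot as it stands.
- The arm moves only by the shell command python3 -m handwheel 'ROWS' [OPENING] [FORCE]. ROWS is JSON, a list of rows, each a list of 4 numbers: the shift along the tool's x, y, z as a fraction of full scale, then the turn about the tool's z as a fraction of full scale. A call has 1 to 20 rows; each row is the pose to reach, as a shift and turn from the pose commanded when the call began, along the tool's axes at that moment, turning the shorter way round; what a row does not reach only later rows make up. Full scale, the value 1, is 300 mm for a shift and 2 pi rad for a turn. A row lasts 1/12 s, in which the tool goes at most 41.7 mm and 7.16 degrees, less where a joint would pass 70% of its speed; a pose out of reach is approached as far as the arm can. A call with a number of a shift or a turn outside -1 to 1 is refused whole. A call with a gripper value outside its range is refused whole. OPENING is the opening in per cent of the stroke, from 0 (shut) to 100 (fully open), set as the call begins (- or left out, the last holds). The fingers move at their own pace and stop on an object; FORCE is the grip in N (left out, the last holds). Time passes only in rows, so rows that repeat a pose let the fingers close. It gives the time, the measured TCP pose, the force, the opening and the grip force at its end, in the units of the state.
- robot.get_obs(): the state, without advancing time (a new reading comes with each control period).
- vision.camera(name): name is "side" or "top"; returns a dict with "frame" (400x640x3 uint8, red, green, blue), "K" (3x3 intrinsics, pixels), "cam_to_world" (4x4, takes a point from camera to world coordinates). Camera axes: x right, y down, z forward; pixel columns grow to the right and rows downward; lengths in m; the calibration is good to about 2 mm. A picture is of the moment at which its call begins. There is no depth.
- job.hand_in(): hands the job in; it is judged then, once.
Trained networks look in the newest picture that a camera, given by its name, has taken for a name from the list of things; names that differ only in an ending like _2 or _b are one class to them, and where a whole thing is asked for, a point or a joint stands for the part that bears it (a point fixed in the world has none). Each returns a list of dicts, best first, with "conf" (0 to 1); they miss things now and then, are a little off and sometimes report something else, mostly with a low value. They report only what shows in the picture. A call takes as long as a camera call. They do not tell look-alikes from the thing itself.
- vision.look_for(camera, label): "point" ([row, column] in pixels, amid what is visible of it).
- vision.outline_of(camera, label): "mask" (400x640 bool, what is visible of it) and "point" ([row, column] in pixels, amid what is visible of it).
The state is a dict: "time": time; "q": joint angles; "joint_velocities": joint speeds; "joint_torque": joint torques, N m; "position": TCP position; "tool_rot": TCP orientation; "ft_force": force on the tool from outside, world axes, zero at the start; "moment": the same for the moment, N m; "grip_width": finger opening in m; "grip_force": force on a finger pad.
Only numpy, scipy, OpenCV 4.12 (cv2) and the standard library are available. Lean on these libraries where they do the work, as an engineer would, in place of code of your own. Each camera call takes 0.05 s, during which the arm holds its last target. There are 200 camera calls.

TASK

Switch the bench's air regulator from its parked position to its working setting and lock it there: pull the knob up to unlock it, turn it clockwise (seen from above) until its pointer is between the two ribs, and press it fully home. It goes home only where its lock finds the notch, which lies somewhere between the ribs and has to be felt for; press gently so that the sprung lock ring is never forced down hard, leave the things standing around where they are, and let go of the knob at the end.

Things in the scene. Friction and masses are not known exactly. Their poses are not given: they have to be found in the camera images.
- regulator: Air regulator fixed on the bench: foot plate 110 x 100 mm, grey body 64 mm square, grey shoulder 84 mm wide with top 76 mm up, bright neck above it; pipe fittings to 93 mm along y, 50 mm high. Origin on the bench under the knob's axis; z up along that axis. -x is the front (facing away from the robot): two small white ribs on the shoulder, 0.38 rad (22 deg) each side of -x, mark the working span.
- knob_grip (a point): On the black knob's axis, 126 mm above the bench with the knob home. Knob: round skirt 62 mm wide, top 104 mm up when home; on it an upright wing, 50 mm long (point x), 16 mm thick (point y), 34 mm tall, pinched across its thickness from above. The point is 12 mm below the wing's top, 22 mm above the skirt. Pointer (nose at the wing's foot, white line on top): the -x end.
- dial (a joint): Knob angle, rad, growing clockwise from above; 0 with the pointer at the regulator's front, midway between the ribs; limits -1.3, 0.45. Starts parked at -1.22 to -1.10, where the lock stops turning past -1.08. Turning friction 0.06 N m. The notch is unseen, somewhere from -0.3 to 0.3, new each time; the lock enters only within about 0.04 rad of its centre.
- knob (a joint): How far the knob is pulled up, m: 0 home (locked), 0.012 fully out (stop). It turns freely above 0.008. About 4 N of friction either way; it stays where it is left. Pushed down away from the notch it lands on the lock ring at 0.008 and goes lower only by pressing that ring down; in the notch it goes to 0.
- lock_ring (a joint): How far the knob presses down the sprung lock ring hidden under it, m: 0 at rest, spring 4 N per mm (push = 4 N friction + 4 N per mm). Never force it past 0.004 (about 20 N of push). If lightly pressed while turning, it springs back up and the push falls away when the lock meets the notch.
- jar: Bystander: loose closed glass jar, 64 mm diameter, 85 mm tall. Origin at the centre of its underside.
- spool: Bystander: loose wooden spool standing on end, 60 mm diameter, 48 mm tall. Origin at the centre of its underside.
- carton: Bystander: loose carton 70 x 100 mm, 45 mm tall. Origin at the centre of its underside.
Not all that is in view belongs to the job. What is meant by the regulator is not orange or purple, and is the smaller of those in its own colour.

How it is judged:
On the way, in this order (a step that is already met when the one before it is completed fails the run):
1. the knob is pulled out, at least 9 mm, still at its parked angle (value of joint knob above 0.009 m and value of joint dial below -0.7 rad), for 0.1 s.
2. unlocked, the knob is turned until its pointer is between the two ribs (value of joint dial between -0.38 and 0.38 rad and value of joint knob above 0.003 m), for 0.1 s.
At the end, for the whole second after the job is handed in: the knob is pressed home (within 2 mm of its lower stop) with its pointer between the two ribs (within 0.38 rad of the front), locked in the notch, at rest and let go (value of joint knob below 0.002 m and value of joint dial between -0.38 and 0.38 rad and velocity of joint dial between -0.05 and 0.05 rad/s); the robot touches nothing.
It fails at once if the lock ring is forced down more than 4 mm (value of joint lock_ring above 0.004 m).
It fails at once if the jar, spool or carton is shifted by more than 20 mm (distance of any of jar, spool, carton from where it was at the start of the episode above 0.02 m).
It also fails if it takes over 64 s, if anything falls off the work surface, if the arm or the gripper's body presses on something with over 40 N, if the wrist force passes 120 N, or if a joint passes its speed limit or range.

## Working session

There is one attempt and no reset: what is moved stays moved. The work goes in short steps, Python scripts to look and compute and a shell command to move; the robot and the scene stay as the last step left them, time stands still between calls to the robot, and variables do not carry over. Pictures are saved under pics/ and viewed, at most 10 in all, crops included, and the job is handed in when it is done.

```bash
mkdir -p pics
cat > h.py <<'E'
import numpy as np,cv2
from rig import robot,vision,job
def ray(c,uv):
    M=np.array(c["cam_to_world"]);d=M[:3,:3]@np.linalg.inv(c["K"])@[uv[0],uv[1],1];return M[:3,3],d
def atz(c,uv,z):
    o,d=ray(c,uv);return o+d*(z-o[2])/d[2]
def px(c,p):
    M=np.linalg.inv(c["cam_to_world"]);q=np.array(c["K"])@(M[:3,:3]@p+M[:3,3]);return q[:2]/q[2]
E
python3 - <<'E'
from h import *
ims=[]
for n in("top","side"):
    c=vision.camera(n);cv2.imwrite(f"pics/{n}0.png",c["frame"][:,:,::-1])
    print(n,np.round(c["cam_to_world"],3).tolist())
    for l,z in(("regulator",.076),("knob_grip",.126),("jar",.085),("spool",.048),("carton",.045)):
        for r in vision.look_for(n,l):
            p=r["point"];print(l,round(r["conf"],2),np.round(p),np.round(atz(c,p[::-1],z),3))
E
```

```text
top [[0.016, -0.993, 0.118, 0.441], [-0.999, -0.021, -0.047, 0.101], [0.049, -0.117, -0.992, 0.798], [0.0, 0.0, 0.0, 1.0]]
regulator 0.79 [196. 300.] [0.527 0.102 0.076]
regulator 0.77 [117. 333.] [0.694 0.037 0.076]
regulator 0.74 [314. 247.] [0.298 0.199 0.076]
regulator 0.64 [171. 434.] [ 0.585 -0.172  0.076]
knob_grip 0.88 [162. 451.] [ 0.594 -0.187  0.126]
knob_grip 0.73 [322. 237.] [0.295 0.21  0.126]
knob_grip 0.67 [101. 335.] [0.709 0.04  0.126]
knob_grip 0.58 [190. 294.] [0.533 0.115 0.126]
jar 0.72 [196. 301.] [0.528 0.101 0.085]
spool 0.63 [205. 218.] [0.509 0.271 0.048]
carton 0.75 [134. 231.] [0.66  0.25  0.045]
carton 0.26 [242. 373.] [ 0.438 -0.051  0.045]
side [[-0.999, -0.033, 0.033, 0.469], [-0.047, 0.649, -0.759, 0.75], [0.003, -0.76, -0.65, 0.662], [0.0, 0.0, 0.0, 1.0]]
regulator 0.91 [259. 414.] [0.305 0.233 0.076]
regulator 0.87 [200. 228.] [0.705 0.075 0.076]
regulator 0.7 [225. 303.] [0.528 0.148 0.076]
regulator 0.59 [146. 285.] [ 0.599 -0.154  0.076]
knob_grip 0.94 [202. 304.] [0.527 0.131 0.126]
knob_grip 0.83 [225. 419.] [0.299 0.19  0.126]
knob_grip 0.81 [123. 283.] [ 0.606 -0.188  0.126]
knob_grip 0.57 [179. 222.] [0.712 0.065 0.126]
jar 0.55 [281. 230.] [0.647 0.309 0.085]
spool 0.82 [290. 305.] [0.514 0.294 0.048]
carton 0.84 [278. 231.] [0.66  0.272 0.045]
```

View pics/top0.png

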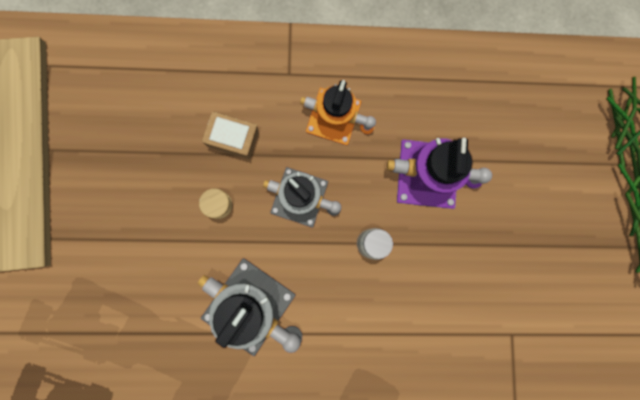

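View pics/side0.png

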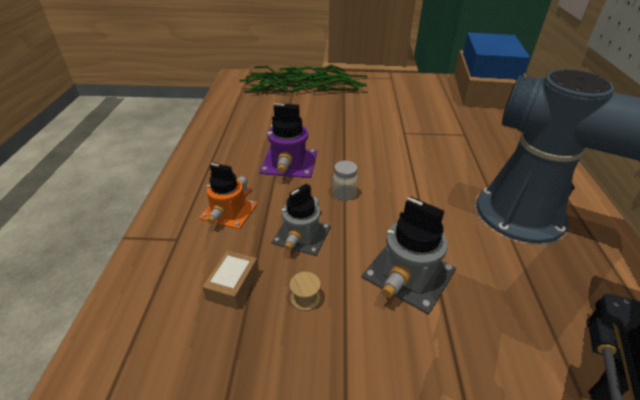

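The target is the small grey regulator, at about (300,192) in the top view and (302,220) in the side view. The jar (375,243), spool (215,204) and carton (230,134) stand around it, and the other regulators (orange, purple, large grey) are decoys. I'll zoom in.

Run:
```python
from h import *
t=vision.camera("top");s=vision.camera("side")
a=cv2.resize(t["frame"][150:240,250:350],None,fx=6,fy=6,interpolation=cv2.INTER_CUBIC)
cv2.imwrite("pics/tz.png",a[:,:,::-1])
# triangulate knob axis: outline of knob/regulator
for n,c in(("top",t),("side",s)):
  for l in("knob_grip","regulator"):
    for r in vision.outline_of(n,l):
      m=r["mask"];ys,xs=np.nonzero(m)
      if n=="top" and abs(r["point"][1]-297)<20 and abs(r["point"][0]-193)<20 or n=="side" and abs(r["point"][1]-303)<12 and r["point"][0]>180:
        print(n,l,r["conf"],r["point"],xs.min(),xs.max(),ys.min(),ys.max(),m.sum())
```

```text
top knob_grip 0.71 [191.8, 296.5] 284 314 176 206 789
top regulator 0.59 [198.8, 302.5] 264 341 168 227 2750
side regulator 0.75 [224.7, 302.6] 272 330 183 255 2464
side regulator 0.5 [204.1, 298.5] 287 314 183 218 762
```

View pics/tz.png

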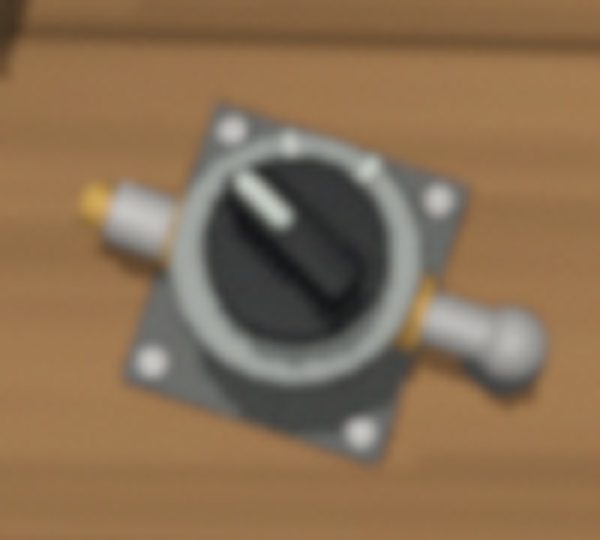

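```bash
python3 - <<'E'
from h import *
c=vision.camera("top")
P=lambda x,y,z:atz(c,(250+(x-2.5)/6,150+(y-2.5)/6),z)[:2]
sh=P(295,257,.076);sk=P(297,248,.104);print("axis",sh,sk)
k=[P(*q,.008) for q in((222,105),(468,190),(380,462),(127,380))];ctr=np.mean(k,0);print("plate",ctr)
f=(k[0]+k[1]-k[2]-k[3]);print("front by plate",np.arctan2(f[1],f[0]), [np.linalg.norm(k[i]-k[i-1]) for i in range(4)])
r=(P(290,143,.079)+P(370,168,.079))/2-sh;print("front by ribs",np.arctan2(r[1],r[0]))
a,b=P(240,180,.138),P(285,222,.138);d=a-b;th=np.arctan2(d[1],d[0]);print("pointer",th,a,b, "len from axis",np.linalg.norm(a-sk))
o=robot.get_obs();print(o["position"],o["tool_rot"],o["ft_force"])
from scipy.spatial.transform import Rotation as R
print(R.from_quat(o["tool_rot"]).as_matrix().round(3))
E
sed -n 1,5p /dev/null
```

```text
axis [0.53508396 0.10540972] [0.53435236 0.10464921]
plate [0.53439743 0.10392204]
front by plate -0.2986812042802161 [np.float64(0.10692982571156519), np.float64(0.09590799403874581), np.float64(0.1051939659555013), np.float64(0.09634714514213476)]
front by ribs -0.31106964694653355
pointer 0.8365406892821995 [0.55040436 0.12236546] [0.5377093  0.10830065] len from axis 0.023906739422179784
[0.18691655 0.59638028 0.23059194] [1.51307115e-01 9.88486801e-01 3.62316109e-05 4.84326253e-06] [0.48310533 0.34081577 0.09482609]
[[-0.954  0.299  0.   ]
 [ 0.299  0.954  0.   ]
 [ 0.     0.    -1.   ]]
```

The target axis is at (0.5346, 0.1047). Shoulder, skirt and plate agree to 1 mm, and the dial reads about -1.14. I'll approach in two halves.

```bash
python3 -m handwheel '[[-0.4,-0.3,0,0],[-0.798,-0.608,0,0],[-0.798,-0.608,0,0],[-0.798,-0.608,0,0],[-0.798,-0.608,0,0],[-0.798,-0.608,0,0],[-0.798,-0.608,0,0],[-0.798,-0.608,0,0],[-0.798,-0.608,0,0]]' 60 20
python3 -m handwheel '[[-0.798,-0.608,0,-0.1814],[-0.798,-0.608,0,-0.1814],[-0.798,-0.608,0,-0.1814],[-0.798,-0.608,0,-0.1814],[-0.798,-0.608,0,-0.1814],[-0.798,-0.608,0,-0.1814],[-0.798,-0.608,0,-0.1814],[-0.798,-0.608,0,-0.1814],[-0.798,-0.608,0,-0.1814],[-0.798,-0.608,0,-0.1814],[-0.798,-0.608,0,-0.1814],[-0.798,-0.608,0,-0.1814]]'
cat > st.py <<'E'
from h import *
from scipy.spatial.transform import Rotation as R
o=robot.get_obs();m=R.from_quat(o["tool_rot"]).as_matrix()
print(o["time"],np.round(o["position"],4),"xang",np.arctan2(m[1,0],m[0,0]),"F",np.round(o["ft_force"],2),"M",np.round(o["moment"],2),o["grip_width"],o["grip_force"],np.round(o["q"],3))
E
python3 st.py
```

```text
time: 1.7
position: [0.3627, 0.3487, 0.2308]
tool_rot: [0.154, 0.988, 0.0, 0.0]
ft_force: [-0.2, 1.2, 0.4]
grip_width: 0.0526
grip_force: 0.0
time: 2.7
position: [0.5344, 0.1065, 0.2304]
tool_rot: [-0.405, 0.914, 0.0, -0.0]
ft_force: [0.2, 0.1, 0.1]
grip_width: 0.0521
grip_force: 0.0
2.7 [0.5344 0.1065 0.2304] xang -2.3070448112263118 F [0.16 0.1  0.12] M [0.13 0.02 0.  ] 0.05212504851949835 0.0 [-9.000e-03  4.200e-01  1.634e+00  1.000e-03  1.088e+00 -2.414e+00]
```

```bash
python3 -m handwheel '[[0,0,0.1,0],[0,0,0.2,0],[0,0,0.28,0],[0,0,0.33,0],[0,0,0.36,0],[0,0,0.378,0],[0,0,0.378,0]]'; python3 st.py
python3 - <<'E'
from h import *
t=vision.camera("top");s=vision.camera("side")
a=cv2.resize(t["frame"][150:240,250:350],None,fx=4,fy=4);b=cv2.resize(s["frame"][160:250,255:355],None,fx=4,fy=4)
cv2.imwrite("pics/g1.png",np.hstack([a,b])[:,:,::-1])
E
```

```text
time: 3.28
position: [0.5342, 0.1059, 0.1165]
tool_rot: [-0.406, 0.914, 0.0, -0.001]
ft_force: [0.8, 0.1, -0.6]
grip_width: 0.0525
grip_force: 0.0
3.2833 [0.5342 0.1059 0.1165] xang -2.3055536962119136 F [ 0.85  0.07 -0.57] M [0.09 0.04 0.01] 0.05254202661411271 0.0 [-0.01   0.585  1.736  0.     0.822 -2.417]
```

View pics/g1.png

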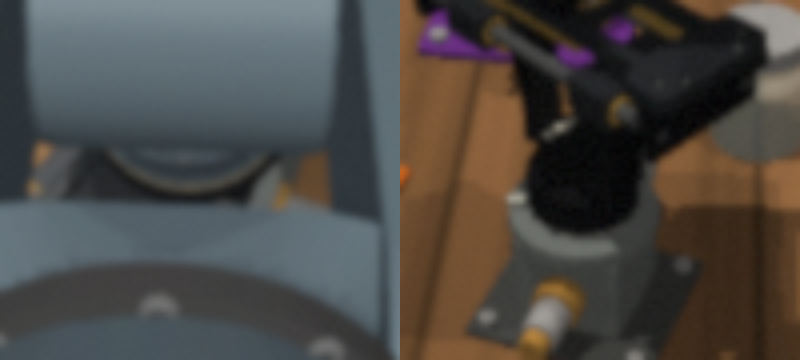

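The arm blocks the top view. In the side crop a finger is seen on the wing's far side at about (540,100) and the wing is between the fingers. Close gently and read the forces.

```bash
python3 -m handwheel '[[0,0,0,0],[0,0,0,0],[0,0,0,0],[0,0,0,0],[0,0,0,0],[0,0,0,0]]' 0 20; python3 st.py
```

```text
time: 3.88
position: [0.5347, 0.1049, 0.1173]
tool_rot: [-0.406, 0.914, -0.0, 0.0]
ft_force: [0.4, -0.1, -0.1]
grip_width: 0.0203
grip_force: 0.0
3.8833 [0.5347 0.1049 0.1173] xang -2.3058354884046186 F [ 0.44 -0.09 -0.09] M [ 0.07  0.11 -0.  ] 0.02034448286697895 0.0 [-0.011  0.584  1.735 -0.     0.822 -2.418]
```

Now close with a firm grip.

```bash
python3 -m handwheel '[[0,0,0,0],[0,0,0,0],[0,0,0,0],[0,0,0,0]]' 0 40; python3 st.py
```

```text
time: 4.22
position: [0.5354, 0.1046, 0.1173]
tool_rot: [-0.406, 0.914, -0.001, 0.0]
ft_force: [1.4, -2.6, 0.7]
grip_width: 0.0157
grip_force: 40.0
4.2167 [0.5354 0.1046 0.1173] xang -2.305420939009654 F [ 1.43 -2.58  0.69] M [-0.49 -0.22  0.06] 0.015664158447898698 39.998922580853105 [-1.200e-02  5.840e-01  1.735e+00 -1.000e-03  8.220e-01 -2.418e+00]
```

```bash
python3 -m handwheel '[[0,0,-0.008,0],[0,0,-0.016,0],[0,0,-0.024,0],[0,0,-0.032,0],[0,0,-0.037,0],[0,0,-0.037,0],[0,0,-0.037,0]]'; python3 st.py
```

```text
time: 4.8
position: [0.5353, 0.1047, 0.1285]
tool_rot: [-0.406, 0.914, -0.001, 0.0]
ft_force: [3.8, -4.3, -2.8]
grip_width: 0.016
grip_force: 40.0
4.8 [0.5353 0.1047 0.1285] xang -2.3053271027133446 F [ 3.84 -4.27 -2.8 ] M [-0.68 -0.44  0.02] 0.0159794407041623 39.99813116155565 [-1.100e-02  5.660e-01  1.727e+00 -1.000e-03  8.470e-01 -2.418e+00]
```

```bash
python3 -m handwheel '[[0,0,0,0.01],[0,0,0,0.02],[0,0,0,0.03],[0,0,0,0.04],[0,0,0,0.05],[0,0,0,0.06],[0,0,0,0.07],[0,0,0,0.08],[0,0,0,0.09],[0,0,0,0.1],[0,0,0,0.11],[0,0,0,0.12],[0,0,0,0.125],[0,0,0,0.125],[0,0,0,0.125]]'; python3 st.py
```

```text
time: 6.05
position: [0.5353, 0.1048, 0.1285]
tool_rot: [-0.026, 1.0, -0.0, 0.001]
ft_force: [2.2, -3.2, -2.0]
grip_width: 0.0158
grip_force: 40.0
6.05 [0.5353 0.1048 0.1285] xang -3.090372485351524 F [ 2.23 -3.22 -2.04] M [-0.73 -0.56 -0.05] 0.015791620527943643 39.99861518852413 [-1.100e-02  5.660e-01  1.727e+00 -1.000e-03  8.470e-01 -1.633e+00]
```

```bash
python3 -m handwheel '[[0,0,0.004,0],[0,0,0.008,0],[0,0,0.01,0],[0,0,0.01,0],[0,0,0.01,0]]'; python3 st.py;  python3 -m handwheel '[[0,0,0.0015,0],[0,0,0.003,0],[0,0,0.003,0],[0,0,0.003,0]]'; python3 st.py
```

```text
time: 6.47
position: [0.5353, 0.1048, 0.1258]
tool_rot: [-0.026, 1.0, -0.0, 0.001]
ft_force: [1.7, -4.4, 2.1]
grip_width: 0.0157
grip_force: 40.0
6.4667 [0.5353 0.1048 0.1258] xang -3.0905676304272154 F [ 1.68 -4.41  2.13] M [-0.85 -0.48 -0.07] 0.01566505243787205 39.999463241547346 [-1.100e-02  5.700e-01  1.729e+00 -1.000e-03  8.400e-01 -1.633e+00]
time: 6.8
position: [0.5353, 0.1048, 0.1249]
tool_rot: [-0.025, 1.0, -0.0, 0.001]
ft_force: [2.4, -4.2, 3.3]
grip_width: 0.0157
grip_force: 40.0
6.8 [0.5353 0.1048 0.1249] xang -3.090590068061484 F [ 2.4  -4.21  3.33] M [-0.82 -0.44 -0.07] 0.015693832689296493 39.99948310665786 [-1.100e-02  5.720e-01  1.730e+00 -1.000e-03  8.380e-01 -1.633e+00]
```

```bash
python3 -m handwheel '[[0,0,0.0015,0],[0,0,0.003,0],[0,0,0.003,0],[0,0,0.003,0]]'; python3 st.py
```

```text
time: 7.13
position: [0.5353, 0.1048, 0.1243]
tool_rot: [-0.026, 1.0, -0.0, 0.001]
ft_force: [2.1, -4.9, 4.4]
grip_width: 0.0153
grip_force: 40.0
7.1333 [0.5353 0.1048 0.1243] xang -3.090521038256226 F [ 2.06 -4.89  4.37] M [-0.84 -0.36 -0.05] 0.015302687756370866 39.99990555457771 [-1.100e-02  5.730e-01  1.730e+00 -1.000e-03  8.370e-01 -1.633e+00]
```

```bash
python3 -m handwheel '[[0,0,0.0015,0],[0,0,0.003,0],[0,0,0.003,0],[0,0,0.003,0]]'; python3 st.py
```

```text
time: 7.47
position: [0.5353, 0.1048, 0.1237]
tool_rot: [-0.026, 1.0, -0.0, 0.001]
ft_force: [1.8, -5.3, 6.3]
grip_width: 0.0159
grip_force: 40.0
7.4667 [0.5353 0.1048 0.1237] xang -3.0905065349232004 F [ 1.76 -5.33  6.26] M [-0.86 -0.25 -0.02] 0.015868772818845762 40.00048250891268 [-1.100e-02  5.730e-01  1.731e+00 -1.000e-03  8.350e-01 -1.633e+00]
```

```bash
cat > ck.py <<'E'
from h import *
import sys
from scipy.spatial.transform import Rotation as R
F=[];
o=robot.get_obs();m=R.from_quat(o["tool_rot"]).as_matrix();x=np.arctan2(m[1,0],m[0,0])
d=-(((x+2.3054)+np.pi)%(2*np.pi)-np.pi)-1.14
f=o["ft_force"][2];print("t%.2f dial %.3f z %.4f Fz %.2f Mz %.3f"%(o["time"],d,o["position"][2],f,o["moment"][2]))
sys.exit(not(4.8<f<14))
E
python3 -m handwheel '[[0,0,0.001,0],[0,0,0.002,0],[0,0,0.002,0]]' >/dev/null; python3 ck.py && 
python3 -m handwheel '[[0,0,0,0.002],[0,0,0,0.004],[0,0,0,0.004]]' >/dev/null; python3 ck.py && python3 -m handwheel '[[0,0,0,0.002],[0,0,0,0.004],[0,0,0,0.004]]'>/dev/null; python3 ck.py
```

```text
t7.72 dial -0.355 z 0.1233 Fz 9.07 Mz -0.042
t7.97 dial -0.330 z 0.1233 Fz 8.27 Mz 0.077
t8.22 dial -0.305 z 0.1233 Fz 7.70 Mz 0.031
```

```bash
python3 -m handwheel '[[0,0,0,0.002],[0,0,0,0.004],[0,0,0,0.004]]' >/dev/null; python3 ck.py && 
python3 -m handwheel '[[0,0,0,0.002],[0,0,0,0.004],[0,0,0,0.004]]' >/dev/null && python3 ck.py && python3 -m handwheel '[[0,0,0,0.002],[0,0,0,0.004],[0,0,0,0.004]]'>/dev/null && python3 ck.py && python3 -m handwheel '[[0,0,0,0.002],[0,0,0,0.004],[0,0,0,0.004]]'>/dev/null && python3 ck.py && python3 -m handwheel '[[0,0,0,0.002],[0,0,0,0.004],[0,0,0,0.004]]'>/dev/null && python3 ck.py && python3 -m handwheel '[[0,0,0,0.002],[0,0,0,0.004],[0,0,0,0.004]]'>/dev/null && python3 ck.py
```

```text
t8.47 dial -0.280 z 0.1233 Fz 7.58 Mz 0.055
t8.72 dial -0.255 z 0.1233 Fz 7.54 Mz 0.066
t8.97 dial -0.230 z 0.1233 Fz 7.52 Mz 0.115
t9.22 dial -0.205 z 0.1233 Fz 8.14 Mz 0.110
t9.47 dial -0.179 z 0.1233 Fz 8.26 Mz 0.059
t9.72 dial -0.154 z 0.1233 Fz 7.76 Mz 0.074
```

```bash
python3 -m handwheel '[[0,0,0,0.002],[0,0,0,0.004],[0,0,0,0.004]]' >/dev/null; python3 ck.py && 
python3 -m handwheel '[[0,0,0,0.002],[0,0,0,0.004],[0,0,0,0.004]]' >/dev/null && python3 ck.py && python3 -m handwheel '[[0,0,0,0.002],[0,0,0,0.004],[0,0,0,0.004]]'>/dev/null && python3 ck.py && python3 -m handwheel '[[0,0,0,0.002],[0,0,0,0.004],[0,0,0,0.004]]'>/dev/null && python3 ck.py && python3 -m handwheel '[[0,0,0,0.002],[0,0,0,0.004],[0,0,0,0.004]]'>/dev/null && python3 ck.py && python3 -m handwheel '[[0,0,0,0.002],[0,0,0,0.004],[0,0,0,0.004]]'>/dev/null && python3 ck.py
```

```text
t9.97 dial -0.129 z 0.1233 Fz 7.36 Mz 0.072
t10.22 dial -0.104 z 0.1233 Fz 8.33 Mz 0.081
t10.47 dial -0.079 z 0.1233 Fz 7.18 Mz 0.072
t10.72 dial -0.054 z 0.1233 Fz 6.94 Mz 0.014
t10.97 dial -0.029 z 0.1233 Fz 8.01 Mz 0.091
t11.22 dial -0.004 z 0.1233 Fz 8.26 Mz 0.114
```

```bash
python3 -m handwheel '[[0,0,0,0.002],[0,0,0,0.004],[0,0,0,0.004]]' >/dev/null; python3 ck.py && 
python3 -m handwheel '[[0,0,0,0.002],[0,0,0,0.004],[0,0,0,0.004]]' >/dev/null && python3 ck.py && python3 -m handwheel '[[0,0,0,0.002],[0,0,0,0.004],[0,0,0,0.004]]'>/dev/null && python3 ck.py && python3 -m handwheel '[[0,0,0,0.002],[0,0,0,0.004],[0,0,0,0.004]]'>/dev/null && python3 ck.py && python3 -m handwheel '[[0,0,0,0.002],[0,0,0,0.004],[0,0,0,0.004]]'>/dev/null && python3 ck.py && python3 -m handwheel '[[0,0,0,0.002],[0,0,0,0.004],[0,0,0,0.004]]'>/dev/null && python3 ck.py
```

```text
t11.47 dial 0.022 z 0.1233 Fz 8.42 Mz 0.115
t11.72 dial 0.047 z 0.1233 Fz 7.67 Mz 0.049
t11.97 dial 0.072 z 0.1233 Fz 8.12 Mz 0.030
t12.22 dial 0.097 z 0.1233 Fz 8.09 Mz 0.096
t12.47 dial 0.122 z 0.1233 Fz 7.98 Mz 0.094
t12.72 dial 0.147 z 0.1233 Fz 8.16 Mz 0.085
```

```bash
python3 -m handwheel '[[0,0,0,0.002],[0,0,0,0.004],[0,0,0,0.004]]' >/dev/null; python3 ck.py && 
python3 -m handwheel '[[0,0,0,0.002],[0,0,0,0.004],[0,0,0,0.004]]' >/dev/null && python3 ck.py && python3 -m handwheel '[[0,0,0,0.002],[0,0,0,0.004],[0,0,0,0.004]]'>/dev/null && python3 ck.py && python3 -m handwheel '[[0,0,0,0.002],[0,0,0,0.004],[0,0,0,0.004]]'>/dev/null && python3 ck.py && python3 -m handwheel '[[0,0,0,0.002],[0,0,0,0.004],[0,0,0,0.004]]'>/dev/null && python3 ck.py && python3 -m handwheel '[[0,0,0,0.002],[0,0,0,0.004],[0,0,0,0.004]]'>/dev/null && python3 ck.py
```

```text
t12.97 dial 0.173 z 0.1233 Fz 7.83 Mz 0.031
t13.22 dial 0.198 z 0.1228 Fz 3.89 Mz -0.012
```

The push fell from 7.8 to 3.9 N and z dropped, so this is the notch. I'll nudge toward its centre and press in stages.

```bash
python3 -m handwheel '[[0,0,0.002,0.002],[0,0,0.004,0.002],[0,0,0.004,0.002]]' >/dev/null; python3 ck.py; python3 -m handwheel '[[0,0,0.002,0],[0,0,0.003,0],[0,0,0.003,0]]' >/dev/null; python3 ck.py
```

```text
t13.47 dial 0.210 z 0.1213 Fz 3.82 Mz -0.003
t13.72 dial 0.210 z 0.1204 Fz 2.34 Mz 0.012
```

```bash
python3 -m handwheel '[[0,0,0.003,0],[0,0,0.006,0],[0,0,0.008,0],[0,0,0.008,0]]' >/dev/null; python3 ck.py; python3 -m handwheel '[[0,0,0.002,0],[0,0,0.003,0],[0,0,0.003,0]]' >/dev/null; python3 ck.py
```

```text
t14.05 dial 0.210 z 0.1179 Fz 2.02 Mz 0.049
t14.30 dial 0.210 z 0.1173 Fz 4.50 Mz 0.013
```

```bash
python3 -m handwheel '[[0,0,0.002,0],[0,0,0.003,0],[0,0,0.003,0]]' >/dev/null; python3 ck.py
```

```text
t14.55 dial 0.210 z 0.1172 Fz 10.51 Mz 0.016
```

It has reached a hard stop at z = 0.1172, the home height. Release and rise.

```bash
python3 -m handwheel '[[0,0,-0.002,0],[0,0,-0.002,0],[0,0,-0.002,0],[0,0,-0.002,0],[0,0,-0.002,0],[0,0,-0.002,0]]' 60 >/dev/null; python3 ck.py; python3 -m handwheel '[[0,0,-0.05,0],[0,0,-0.15,0],[0,0,-0.25,0],[0,0,-0.35,0],[0,0,-0.4,0],[0,0,-0.4,0]]'; python3 -m handwheel '[[0.0,0,-0.1,0],[0.2,0,-0.2,0],[0.3,0,-0.2,0],[0.4,0,-0.2,0],[0.4,0,-0.2,0],[0.4,0,-0.2,0],[0.4,0,-0.2,0]]'
python3 - <<'E'
from h import *
t=vision.camera("top");s=vision.camera("side")
a=cv2.resize(t["frame"][150:240,250:350],None,fx=4,fy=4);b=cv2.resize(s["frame"][160:250,255:355],None,fx=4,fy=4)
cv2.imwrite("pics/g2.png",np.hstack([a,b])[:,:,::-1])
E
```

```text
t15.05 dial 0.211 z 0.1158 Fz -0.11 Mz -0.017
time: 15.55
position: [0.537, 0.1053, 0.2401]
tool_rot: [0.255, 0.967, 0.001, 0.004]
ft_force: [0.1, -0.7, -0.6]
grip_width: 0.0526
grip_force: 0.0
time: 16.13
position: [0.4303, 0.1642, 0.2956]
tool_rot: [0.254, 0.967, -0.0, -0.0]
ft_force: [-0.4, 0.2, -0.7]
grip_width: 0.0524
grip_force: 0.0
```

View pics/g2.png

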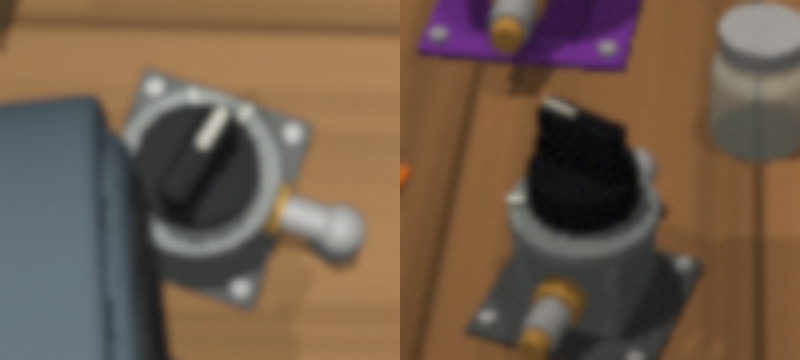

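The pointer (top crop, about (220,115)) lies between the ribs at (195,95) and (245,110). The knob is seated on the shoulder, free of the gripper, and the jar is undisturbed.

```bash
python3 -c "
from rig import job
print(job.hand_in())"
```

```text
the job is handed in; nothing more can be done
None
```

The job is handed in: the regulator knob is pressed home and locked in its notch at about 0.21 rad, between the ribs, and the gripper has let go and moved clear; the hand-in returned no verdict.

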